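Clip an ink test coupon into its viewing stage

ROBOT

A 6-joint arm with a two-finger parallel gripper is mounted at the origin on the work surface; the furniture and walls round the work are solid. World frame = base frame: x ahead of the robot, y to its left, z up, the work surface at z = 0. Lengths are in m, angles in degrees, forces in N, time in s.
With the tool pointing down it reaches from about 0.35 to 0.875 m from the base axis. Payload 4.2 kg.
Tool frame: the origin (TCP) lies between the finger pads; the fingertips stand 14 mm ahead of it and the grasp point (between the pads) lies 5 mm behind it (r.tcp_to_tips is the distance from the TCP to the fingertips, in m); y points along the fingers, x is the direction in which the jaws open and shut, and the axes are right-handed (so a half turn about y gives the same grasp; the last joint's range is limited). The gripper opens to 87 mm and grips with 3 to 60 N. Pads are 19 mm wide; open, the fingers measure 117 mm over their backs; the gripper's body (75 mm by 190 mm) begins 51 mm behind the grasp point.
Start: joints at [83.629, 22.042, 0.453, 0, -68.411, -14.817], TCP at [0.226, 0.583, 0.237] pointing down, gripper open.
Joint ranges: [-179.83, 179.83], [-69.29, 118.12], [-61.27, 80.66], [-181.25, 117.63], [-171.15, -9.14], [-177.46, 177.46]. Speed limits (degrees/s): [159.86, 159.86, 180, 180, 180, 180].

INTERFACE

Orientations are given as a 3x3 rotation matrix whose columns are the frame's x, y, z axes.
In Python, from station import sense, optics, ticket, r gives the robot as it stands.
- The arm moves only by the tool carry_out, never from a script. Its argument "steps" is a list that holds one entry, the list of rows, each a list of 6 numbers: the shift along the world's x, y, z in cm, then the turn, a rotation vector about the world's x, y, z in rad. A call has 1 to 20 rows; each row is the pose to reach, as a shift and turn from the pose commanded when the call began; what a row does not reach only later rows make up. A row lasts 1/8 s, in which the tool goes at most 62.5 mm and 10.7 degrees, less where a joint would pass 70% of its speed; a pose out of reach is approached as far as the arm can. A call with a gripper value outside its range is refused whole. "fingers" is the closure in counts, from 0 (fully open) to 255 (shut), set as the call begins (left out, the last holds). The fingers move at their own pace and stop on an object; the grip force is fixed at half the most. Time passes only in rows, so rows that repeat a pose let the fingers close. It gives the time, the measured TCP pose, the force and the opening at its end, in the units of the state.
- sense(): the state, without advancing time (a new reading comes with each control period).
- optics.capture(name): name is "side" or "top" or "wrist"; returns a dict with "image" (420x560x3 uint8, red, green, blue), "fov_y" (degrees; the focal length in pixels is half the picture's height over the tangent of half this angle, whatever the lens; pixels are square), "cx", "cy" (the principal point, pixels), "k1" (the pictures are not rectified: a ray, as slopes to the right and down, at radius r is drawn at 1 + k1 r^2 times it, then the intrinsics apply), "rvec" (rotation vector, rad) and "tvec" (3), from world to camera coordinates, as OpenCV has them. Camera axes: x right, y down, z forward; pixel columns grow to the right and rows downward; lengths in m; the calibration is good to about 2 mm. A picture is of the moment at which its call begins. There is no depth.
- ticket.finish_job(): hands the job in, once; it reports no verdict.
The state is a dict: "time_s": time; "joints": joint angles; "joint_velocities": joint speeds; "effort": joint torques, N m; "tcp_pos": TCP position; "ee_rot": TCP orientation; "wrist_force": force on the tool from outside, world axes, zero at the start; "moment": the same for the moment, N m; "gripper_width": opening from 0.0 (shut) to 1.0 (fully open).
Only numpy, scipy, OpenCV 4.12 (cv2) and the standard library are available. Lean on these libraries where they do the work, as an engineer would, in place of code of your own. Each camera call takes 0.05 s, during which the arm holds its last target.

TASK

Load the ink test coupon into the clip stage: with one fingertip press down the red tail of the spring clip so that its nose rises, and keep it down while the other fingertip pushes the coupon along its channel, beneath the nose, until it is fully home against the end stop; only then let the tail up, so that the nose holds the coupon there. Nothing is to be grasped or lifted: the coupon only slides on the stage. Leave the two ink pots and the roll of blue tape where they are.

Things in the scene. Friction and masses are not known exactly. Their poses are not given: they have to be found in the camera images.
- stage: clip stage screwed to the table: grey base 200 (x) x 140 (y) x 10 mm, origin at the centre of its underside, x along the channel towards the end stop, z up. On its -y half an aluminium deck, top 24 mm above the table, carries the channel; on its +y half lies the red tail of the spring clip. The clip's hinge line is parallel to x at y = +5 mm, 27 mm above the table
- clip (a joint): spring clip hinge, rad: 0 at rest, nose down (foot 2 mm above the bare deck, barring the coupon); grows as the tail is pressed. 0.20: foot 10 mm above the deck, resting on the coupon if that is under it; 0.30: foot 14 mm up, tail level, its top 29 mm above the table; stop at 0.42. Springs back with 0.10 N m at 0, 0.25 N m at 0.30 (about 7 N on mid-tail)
- clip_tail (a point): middle of the top face of the clip's red tail, a flat paddle 124 mm along the stage's x (stage x = -100 to +24 mm), 47 mm wide (10 to 57 mm from the hinge line: stage y = +15 to +62 mm when level), 4 mm thick, smooth. At rest it slopes up away from the hinge line by 0.30 rad. A fingertip slides easily along it in x while holding it down
- clip_nose (a point): lowest point of the clip's nose: a round black foot, 4 mm radius, 16 mm long in x, at stage x = +64.5, y = -36 mm. The steel arm above it spans stage x = +51 to +78 mm, its top 47 mm above the table at rest, about 64 mm raised
- coupon_center (a point): centre of the loose ink test coupon, a rigid white plate 75 (its x) x 50 (its y) x 10 mm with three coloured ink bars on top, 60 g. It starts flat on the deck in the channel, its x nearly along the stage's x, its leading edge 17 to 55 mm short of the nose's foot; push on its -x edge
- channel_home (a point): a point fixed on the stage: where the coupon's centre is when it is home against the end stop (stage x = +49.5, y = -36 mm, 29 mm above the table). The channel is 58 mm wide, centred on stage y = -36 mm, between dark rails 5 mm wide and 6 mm high, open at the -x end, closed at x = +87 mm by a dark end stop 12 mm high
- pot_yellow_center (a point): centre of a loose yellow-lidded ink pot, 67 mm across, 58 mm high, standing on the table on the tail's side of the stage
- pot_red_center (a point): centre of a loose red-lidded ink pot, 60 mm across, 58 mm high, standing on the table on the tail's side of the stage
- tape_blue_center (a point): centre of a loose roll of blue tape lying flat, 80 mm across, 36 mm high
Not all that is in view belongs to the job. What is meant by the part that bears coupon_center is not yellow, and is the smaller of those in its own colour.

How it is judged (in metres and radians):
On the way, in this order (a step that is already met when the one before it is completed fails the run):
1. a finger holds the clip's tail down, the nose raised clear, with the coupon still short of the nose (value of joint clip above 0.21 rad and contact force between the fingers and clip above 0.5 N and x of coupon_center in the frame of stage below 0.017 m), for 0.1 s.
2. the coupon has been pushed home beneath the nose while a finger still holds the tail down (value of joint clip above 0.21 rad and contact force between the fingers and clip above 0.5 N and x of coupon_center in the frame of stage above 0.0455 m), for 0.1 s.
At the end, for the whole second after the job is handed in: The coupon lies flat in the channel within 4 mm of the end stop, the tail is released and the clip's nose presses on the coupon (more than 1.5 N), everything at rest (x of coupon_center in the frame of stage above 0.0455 m and y of coupon_center in the frame of stage between -0.042 and -0.03 m and z of coupon_center in the frame of stage below 0.032 m and contact force between clip and coupon above 1.5 N and value of joint clip between 0.15 and 0.25 rad and linear speed of coupon below 0.01 m/s); the robot touches nothing.
It fails at once if the coupon is lifted off the deck (more than 10 mm) (z of coupon_center in the frame of stage above 0.039 m or angle between coupon_center's own z axis and vertical above 0.3 rad).
It fails at once if the yellow ink pot is disturbed (moved more than 15 mm) (distance of pot_yellow_center from where it was at the start of the episode above 0.015 m).
It fails at once if the red ink pot is disturbed (moved more than 15 mm) (distance of pot_red_center from where it was at the start of the episode above 0.015 m).
It fails at once if the roll of blue tape is disturbed (moved more than 15 mm) (distance of tape_blue_center from where it was at the start of the episode above 0.015 m).
It also fails if it takes over 38 s, if anything falls off the work surface, if the arm or the gripper's body presses on something with over 40 N, if the wrist force passes 120 N, or if a joint passes its speed limit or range.

## Working session

There is one attempt and no reset: what is moved stays moved. The work goes in short steps, Python scripts to look and compute and a tool call to move; the robot and the scene stay as the last step left them, time stands still between calls to the robot, and variables do not carry over. Pictures are saved under pics/ and viewed, and the job is handed in when it is done.

Besides the shell and the picture viewer there is one more tool, called by a JSON object that holds its "fn" and its "kwargs". carry_out: Moves the arm, as the interface text tells. Its arguments: {"type":"object","properties":{"steps":{"type":"array","items":{"type":"array","items":{"type":"array","items":{"type":"number"}}}},"fingers":{"type":"number"}},"required":["steps"]}

```bash
ls; mkdir -p pics
python3 - <<'E'
from station import sense, optics, r
import cv2,json
s=sense();print(s)
print([a for a in dir(r) if a[0]!='_'])
for n in ["side","top","wrist"]:
    c=optics.capture(n);cv2.imwrite(f"pics/{n}0.png",c["image"][:,:,::-1]);print(n,{k:v for k,v in c.items() if k!="image"})
E
```

```text
pics
{'time_s': 0.0, 'joints': array([ 8.36297682e+01,  2.20905168e+01,  3.80907854e-01, -2.95379302e-02,
       -6.84104504e+01, -1.48164744e+01]), 'joint_velocities': array([ 3.45825917e-02,  7.30894016e-05,  5.38451229e-02,  8.60382935e-02,
       -1.17163772e-02, -1.30382924e-02]), 'effort': array([ 5.03894753e-04, -3.90667105e+01,  1.87406695e+01,  4.21999902e+00,
        1.08646351e-02, -2.01755561e-04]), 'tcp_pos': array([0.22565399, 0.58223914, 0.23546842]), 'ee_rot': array([[-3.61584814e-01, -7.08894753e-04,  9.32338951e-01],
       [-9.32336746e-01, -2.02926039e-03, -3.61585501e-01],
       [ 2.14828457e-03, -9.99997690e-01,  7.28211137e-05]]), 'wrist_force': array([ 0.13433415, -0.61647437,  0.39130849]), 'moment': array([-0.0710015 ,  0.03302722,  0.01537183]), 'gripper_width': 0.9990231632899296}
['PlanningError', 'tcp_to_tips']
side {'fov_y': 55.497828671350604, 'cx': 275.20521514645407, 'cy': 209.55835030814208, 'k1': -0.07710509632357244, 'rvec': array([ 2.18035417, -0.37959026,  0.16434552]), 'tvec': array([-0.34625355,  0.30621393,  0.71921132])}
top {'fov_y': 57.213441977345084, 'cx': 271.9721271019028, 'cy': 203.25604338888257, 'k1': -0.02726073439619488, 'rvec': array([ 2.20443049, -2.20147155,  0.07309469]), 'tvec': array([0.27808163, 0.44242001, 0.87604811])}
wrist {'fov_y': 67.36677237738898, 'cx': 282.1719101355296, 'cy': 205.580187900361, 'k1': -0.03433816074242613, 'rvec': array([-1.6766417 ,  2.45043911,  0.32887734]), 'tvec': array([ 0.62475007, -0.03325171,  0.39156583])}
```

View pics/side0.png

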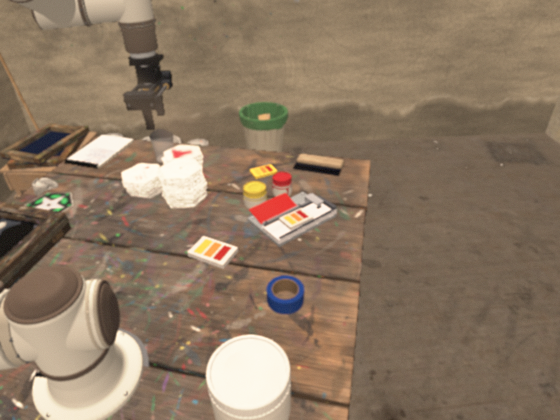

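View pics/top0.png

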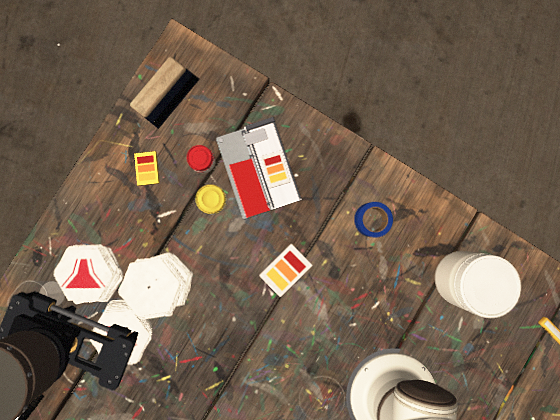

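View pics/wrist0.png

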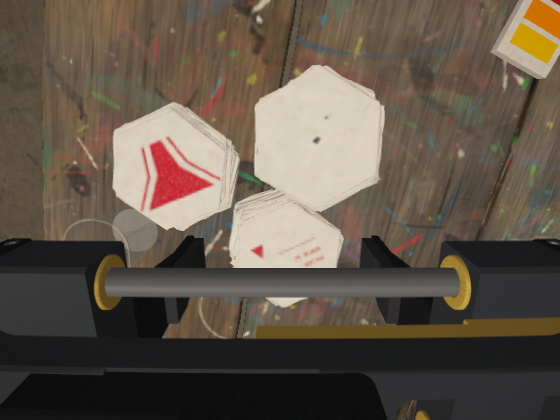

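```bash
cat > h.py <<'E'
import numpy as np,cv2
from station import sense,optics
def K(c):
    h=c["image"].shape[0];f=h/2/np.tan(np.radians(c["fov_y"])/2);return f
def ray(c,uv,z):
    f=K(c);uv=np.atleast_2d(np.float64(uv))
    d=(uv-[c["cx"],c["cy"]])/f
    # invert s*(1+k1 s^2)
    k=np.array([[f,0,c["cx"]],[0,f,c["cy"]],[0,0,1]])
    p=cv2.undistortPoints(uv[:,None],k,np.array([c["k1"],0,0,0,0]))[:,0]
    R=cv2.Rodrigues(c["rvec"])[0];o=-R.T@c["tvec"]
    D=np.c_[p,np.ones(len(p))]@R
    return o+D*((z-o[2])/D[:,2])[:,None]
def proj(c,P):
    f=K(c);k=np.array([[f,0,c["cx"]],[0,f,c["cy"]],[0,0,1]])
    return cv2.projectPoints(np.float64(P),c["rvec"],c["tvec"],k,np.array([c["k1"],0,0,0,0]))[0][:,0]
E
python3 - <<'E'
from h import *
c=optics.capture("top");im=c["image"][:,:,::-1]
cv2.imwrite("pics/topz.png",cv2.resize(im[105:235,180:320],None,fx=4.5,fy=4.5,interpolation=cv2.INTER_CUBIC))
c=optics.capture("side");im=c["image"][:,:,::-1]
cv2.imwrite("pics/sidez.png",cv2.resize(im[160:250,230:350],None,fx=6,fy=6,interpolation=cv2.INTER_CUBIC))
E
```

```text
(no output)
```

View pics/topz.png

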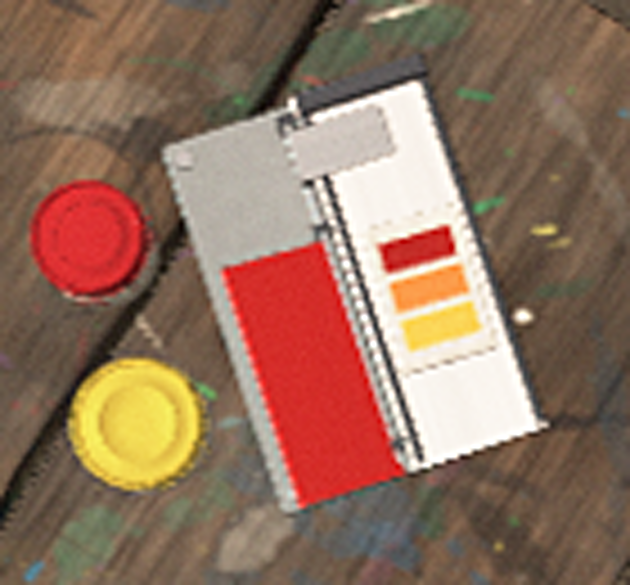

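View pics/sidez.png

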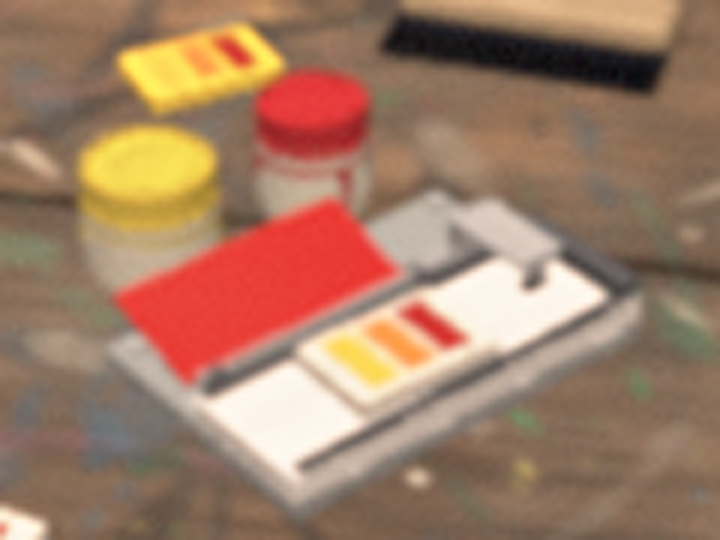

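```bash
cat > fit.py <<'E'
from h import *
c=optics.capture("top")
z=lambda p:(np.float64(p)+.5)/4.5-.5+[180,105]
S=[((290,512),(-100,70,10)),((165,150),(100,70,10)),((402,474),(-100,15,32)),((322,241),(24,15,32)),((222,266),(24,59,46)),((299,506),(-100,59,46)),((392,160),(51,None,47))]
S=S[:6]
W=np.array([ray(c,z(p),q[2]/1e3)[0] for p,q in S]);L=np.array([q[:2] for _,q in S])/1e3
A=L-L.mean(0);B=W[:,:2]-W[:,:2].mean(0)
th=np.arctan2((A[:,0]*B[:,1]-A[:,1]*B[:,0]).sum(),(A*B).sum())
R=np.array([[np.cos(th),-np.sin(th)],[np.sin(th),np.cos(th)]]);t=W[:,:2].mean(0)-R@L.mean(0)
print("th",np.degrees(th),"t",t)
inv=lambda w:(w[:,:2]-t)@R*1e3
print(np.c_[inv(W),L*1e3].round(1))
print("coupon trailing",inv(ray(c,z([(408,369),(497,346)]),.034)).round(1))
print("coupon bars",inv(ray(c,z([(378,243),(453,226),(405,349),(482,330)]),.034)).round(1))
print("deck corner",inv(ray(c,z([(545,427)]),.027)).round(1))
print("pots",inv(ray(c,z([(90,238),(137,423)]),.058)).round(1))
E
python3 fit.py
```

```text
th 19.04915402912375 t [0.52394424 0.30836497]
[[ -99.2   70.5 -100.    70. ]
 [  97.9   71.4  100.    70. ]
 [-100.1   10.7 -100.    15. ]
 [  23.3   10.6   24.    15. ]
 [  25.    61.4   24.    59. ]
 [ -98.9   63.6 -100.    59. ]]
coupon trailing [[-51.7  -9.1]
 [-55.2 -54.8]]
coupon bars [[ 12.9 -15.5]
 [  8.9 -53.8]
 [-41.7 -11. ]
 [-45.2 -50.4]]
deck corner [[-100.9  -64.9]]
pots [[ 56.6 117. ]
 [-36.1 124. ]]
```

{"fn": "carry_out", "kwargs": {"steps": [[[4, -4.5, 0, 0, 0, 0.1], [8, -9, 0, 0, 0, 0.2], [12, -13.5, 0, 0, 0, 0.32], [16, -18, 0, 0, 0, 0.44], [20, -22.5, 0, 0, 0, 0.56], [24, -27, 0, 0, 0, 0.66], [26, -28.8, 0, 0, 0, 0.703], [26, -28.8, 0, 0, 0, 0.703], [26, -28.8, 0, 0, 0, 0.703]]], "fingers": 76}}

```text
time_s: 1.42
tcp_pos: [0.4855, 0.295, 0.2365]
ee_rot: [[0.327, -0.0, 0.945], [-0.945, 0.0, 0.327], [-0.0, -1.0, -0.0]]
wrist_force: [-0.9, -0.1, 0.4]
gripper_width: 0.704
```

Run:
```python
from h import *
s=sense();print(s["time_s"],s["tcp_pos"],s["ee_rot"].round(3),s["gripper_width"],s["wrist_force"])
c=optics.capture("wrist");cv2.imwrite("pics/w1.png",c["image"][:,:,::-1])
np.save("w1.npy",c,allow_pickle=True)
R=cv2.Rodrigues(c["rvec"])[0];print(-R.T@c["tvec"])
```

```text
1.425 [0.48550867 0.29503172 0.23649288] [[ 0.327 -0.     0.945]
 [-0.945  0.     0.327]
 [-0.    -1.    -0.   ]] 0.7037820576416425 [-0.89240944 -0.13175678  0.37098749]
[0.55434297 0.32000179 0.38516446]
```

View pics/w1.png

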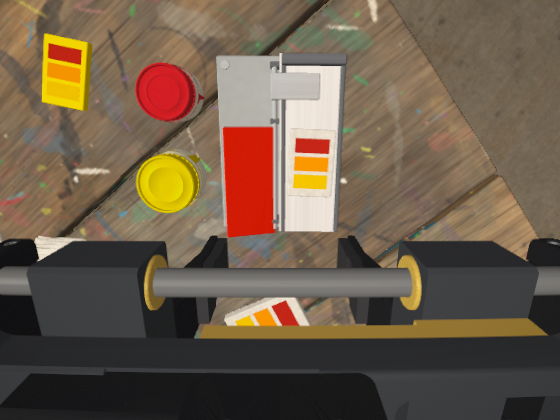

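Run:
```python
from h import *
c=np.load("w1.npy",allow_pickle=True).item();im=c["image"][:,:,::-1]
cv2.imwrite("pics/w1z.png",cv2.resize(im[45:245,205:360],None,fx=3,fy=3,interpolation=cv2.INTER_CUBIC))
hsv=cv2.cvtColor(im.copy(),cv2.COLOR_BGR2HSV)
m=(((hsv[...,0]<8)|(hsv[...,0]>172))&(hsv[...,1]>180)&(hsv[...,2]>120)).astype(np.uint8)
m[:, :205]=0;m[:,280:]=0
q=max(cv2.findContours(m,0,2)[0],key=cv2.contourArea);print(cv2.boxPoints(cv2.minAreaRect(q)),cv2.approxPolyDP(q,4,True)[:,0])
```

```text
[[222.77249  127.396614]
 [271.96927  126.431984]
 [274.10263  235.2333  ]
 [224.90585  236.19794 ]] [[271 127]
 [223 128]
 [228 236]
 [274 232]]
```

View pics/w1z.png

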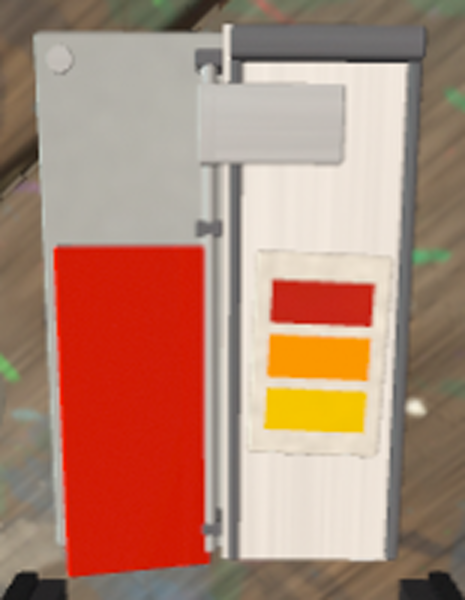

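```bash
cat > fit2.py <<'E'
from h import *
c=np.load("w1.npy",allow_pickle=True).item()
z=lambda p:(np.float64(p)+.5)/3-.5+[205,45]
S=[((34,34),(100,70,10)),((54,246),(24,59.5,46)),((205,246),(24,14.5,32)),((71,577),(-100,59.5,46)),((211,562),(-100,14.5,32)),((397,558),(-100,-70,30)),((241,558),(-100,-7,30))]
W=np.array([ray(c,z(p),q[2]/1e3)[0] for p,q in S]);L=np.array([q[:2] for _,q in S])/1e3
A=L-L.mean(0);B=W[:,:2]-W[:,:2].mean(0)
th=np.arctan2((A[:,0]*B[:,1]-A[:,1]*B[:,0]).sum(),(A*B).sum())
R=np.array([[np.cos(th),-np.sin(th)],[np.sin(th),np.cos(th)]]);t=W[:,:2].mean(0)-R@L.mean(0)
print("th",np.degrees(th),"t",t)
inv=lambda w:(w[:,:2]-t)@R*1e3
print(np.c_[inv(W),L*1e3].round(1))
print("coupon",inv(ray(c,z([(260,250),(392,257),(378,457),(248,452)]),.034)).round(1))
print("stop front",inv(ray(c,z([(245,62),(412,62)]),.036)).round(1))
print("steel arm",inv(ray(c,z([(344,85),(344,162)]),.047)).round(1))
hov=lambda x,y:(R@[x,y]+t).round(4)
print(hov(-.08,0),hov(-.047,0),R.round(4))
E
python3 fit2.py
```

```text
th 19.396367765264603 t [0.52469337 0.31052226]
[[  98.5   71.2  100.    70. ]
 [  23.3   61.2   24.    59.5]
 [  22.6    8.9   24.    14.5]
 [ -99.9   61.5 -100.    59.5]
 [ -99.3    8.1 -100.    14.5]
 [ -98.8  -66.1 -100.   -70. ]
 [ -98.4   -3.8 -100.    -7. ]]
coupon [[ 21.1 -11.1]
 [ 18.4 -59. ]
 [-56.3 -56.4]
 [-54.   -6.6]]
stop front [[ 84.3  -5.8]
 [ 84.1 -63.2]]
steel arm [[ 75.3 -38.7]
 [ 50.6 -39.3]]
[0.4492 0.284 ] [0.4804 0.2949] [[ 0.9432 -0.3321]
 [ 0.3321  0.9432]]
```

{"fn": "carry_out", "kwargs": {"steps": [[[-3.3, -0.55, 0, 0, 0, 0], [-3.3, -0.55, -5, 0, 0, 0], [-3.3, -0.55, -10, 0, 0, 0], [-3.3, -0.55, -14, 0, 0, 0], [-3.3, -0.55, -16.3, 0, 0, 0], [-3.3, -0.55, -16.3, 0, 0, 0], [-3.3, -0.55, -16.3, 0, 0, 0]]]}}

```text
time_s: 2.35
tcp_pos: [0.4531, 0.2905, 0.0747]
ee_rot: [[0.328, 0.002, 0.945], [-0.945, 0.001, 0.328], [-0.001, -1.0, 0.002]]
wrist_force: [0.4, 0.2, 0.6]
gripper_width: 0.702
```

```bash
cat > look.py <<'E'
import sys
from h import *
n=sys.argv[1]
c=optics.capture("side");im=c["image"][:,:,::-1]
a=cv2.resize(im[140:260,220:350],None,fx=4.5,fy=4.5,interpolation=cv2.INTER_CUBIC)
cv2.imwrite(f"pics/s{n}.png",a)
c=optics.capture("wrist");cv2.imwrite(f"pics/w{n}.png",c["image"][:,:,::-1])
np.save(f"w{n}.npy",c,allow_pickle=True)
s=sense();print(s["time_s"],s["tcp_pos"],s["wrist_force"],s["gripper_width"])
E
python3 look.py 2
```

```text
2.45 [0.45335323 0.29030627 0.0750548 ] [-0.22259493 -0.88009786 -0.39683151] 0.6980377839240526
```

View pics/s2.png

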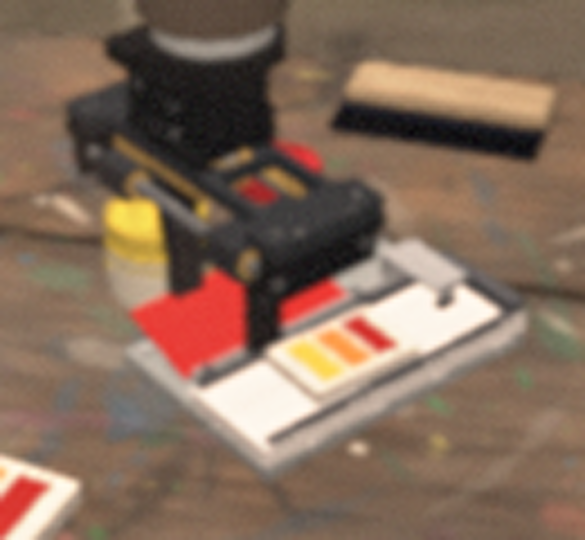

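View pics/w2.png

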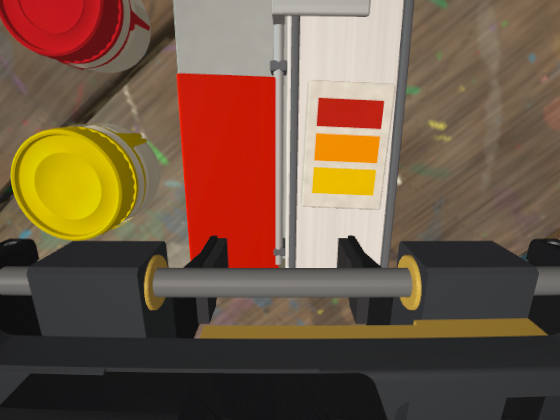

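Run:
```python
from h import *
c=np.load("w2.npy",allow_pickle=True).item()
th=np.radians(19.2);R=np.array([[np.cos(th),-np.sin(th)],[np.sin(th),np.cos(th)]]);t=np.array([.5235,.312])
inv=lambda w:((w[:,:2]-t)@R*1e3).round(1)
print("coupon corners",inv(ray(c,[(309,80),(393,84),(381,210),(303,205)],.034)))
print("rail inner L/R",inv(ray(c,[(298,110),(402,110),(297,240),(383,240),]+[],.030)))
print("base left? tail tip corners",inv(ray(c,[(178,74),(275,76)],.046)))
s=sense();print("tcp",inv(s["tcp_pos"][None]))
T=s["tcp_pos"]+.014*s["ee_rot"][:,1]
for a in(-.0455,-.0305,.0305,.0455):
  for b in (-.0095,.0095):
    P=T+a*s["ee_rot"][:,0]+b*s["ee_rot"][:,2];print(a,b,inv(P[None]),proj(c,P[None]).round())
```

```text
coupon corners [[ 21.2 -11.5]
 [ 19.2 -59.5]
 [-55.5 -58.5]
 [-52.2  -9.3]]
rail inner L/R [[  4.9  -5.7]
 [  5.1 -67.4]
 [-77.1  -6. ]
 [-77.3 -62.8]]
base left? tail tip corners [[23.1 58.9]
 [21.8  7.5]]
tcp [[-73.4   2.6]]
-0.0455 -0.0095 [[-82.8  48.1]] [[204. 269.]]
-0.0455 0.0095 [[-63.8  48.1]] [[202. 238.]]
-0.0305 -0.0095 [[-82.8  33.1]] [[231. 269.]]
-0.0305 0.0095 [[-63.8  33.1]] [[229. 238.]]
0.0305 -0.0095 [[-82.9 -27.9]] [[338. 269.]]
0.0305 0.0095 [[-63.9 -27.9]] [[339. 238.]]
0.0455 -0.0095 [[-82.9 -42.9]] [[364. 269.]]
0.0455 0.0095 [[-63.9 -42.9]] [[367. 238.]]
```

{"fn": "carry_out", "kwargs": {"steps": [[[0, 0, -1, 0, 0, 0], [0, 0, -1.7, 0, 0, 0], [0, 0, -2.3, 0, 0, 0], [0, 0, -2.8, 0, 0, 0], [0, 0, -3.2, 0, 0, 0], [0, 0, -3.2, 0, 0, 0], [0, 0, -3.2, 0, 0, 0]]]}}

```text
time_s: 3.32
tcp_pos: [0.4532, 0.29, 0.0425]
ee_rot: [[0.328, 0.001, 0.945], [-0.945, 0.001, 0.328], [-0.001, -1.0, 0.002]]
wrist_force: [-2.8, 0.5, 8.9]
gripper_width: 0.704
```

```bash
python3 look.py 3
```

```text
3.425 [0.45320409 0.29003091 0.0426004 ] [-2.83326626  0.84067309  8.91630934] 0.7053886526715427
```

View pics/s3.png

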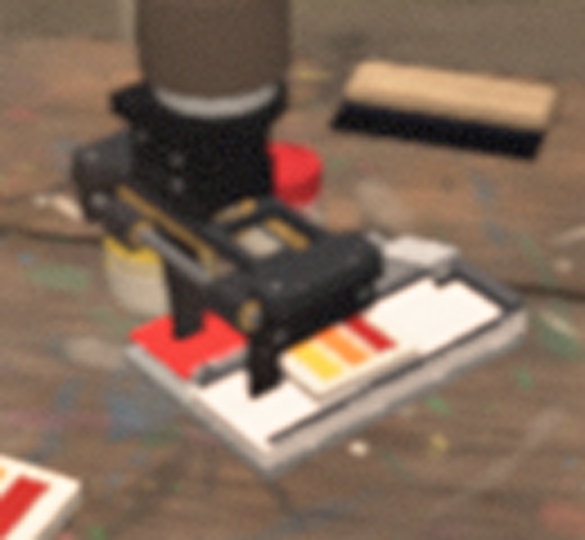

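View pics/w3.png

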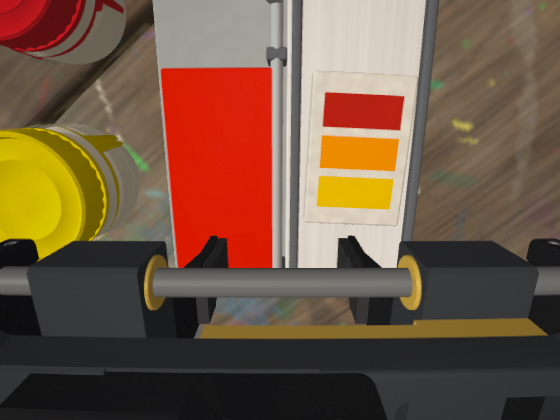

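{"fn": "carry_out", "kwargs": {"steps": [[[0.38, 0.13, -0.1, 0, 0, 0], [0.76, 0.26, -0.1, 0, 0, 0], [1.13, 0.39, -0.1, 0, 0, 0], [1.51, 0.53, -0.1, 0, 0, 0], [1.89, 0.66, -0.1, 0, 0, 0], [2.27, 0.79, -0.1, 0, 0, 0], [2.64, 0.92, -0.1, 0, 0, 0], [3.02, 1.05, -0.1, 0, 0, 0], [3.4, 1.18, -0.1, 0, 0, 0], [3.78, 1.32, -0.1, 0, 0, 0], [3.78, 1.32, -0.1, 0, 0, 0]]]}}

```text
time_s: 4.8
tcp_pos: [0.4909, 0.3023, 0.0416]
ee_rot: [[0.328, 0.0, 0.945], [-0.945, -0.0, 0.328], [0.0, -1.0, 0.0]]
wrist_force: [-3.2, -1.7, 9.1]
gripper_width: 0.699
```

```bash
python3 look.py 4
```

```text
4.9 [0.49086674 0.30229369 0.04168672] [-2.21963657 -1.88442652 10.24489074] 0.7044436974665755
```

View pics/s4.png

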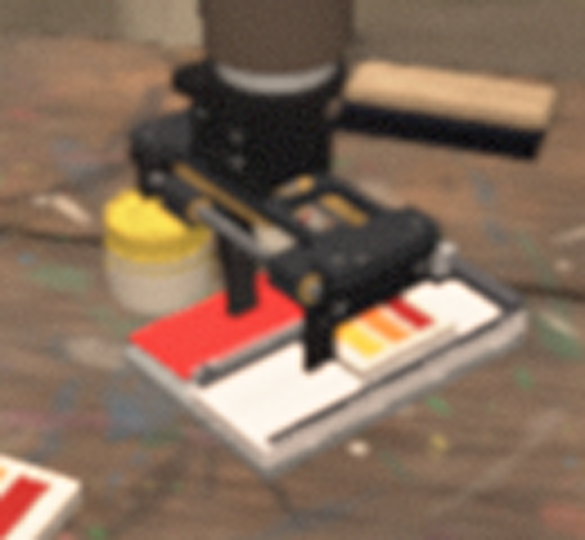

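View pics/w4.png

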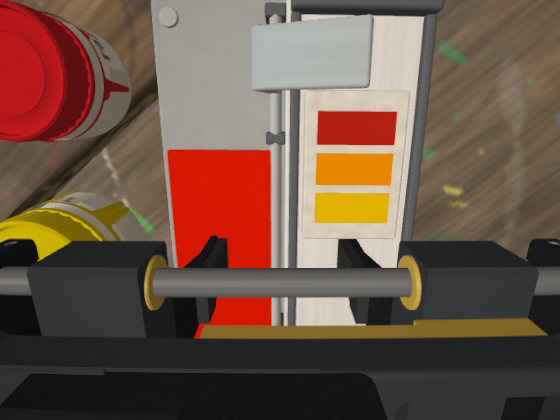

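{"fn": "carry_out", "kwargs": {"steps": [[[0.38, 0.13, 0, 0, 0, 0], [0.76, 0.26, 0, 0, 0, 0], [1.13, 0.39, 0, 0, 0, 0], [1.51, 0.53, 0, 0, 0, 0], [1.89, 0.66, 0, 0, 0, 0], [2.27, 0.79, 0, 0, 0, 0], [2.64, 0.92, 0, 0, 0, 0], [3.02, 1.05, 0, 0, 0, 0], [3.02, 1.05, 0, 0, 0, 0]]]}}

```text
time_s: 6.02
tcp_pos: [0.5211, 0.3128, 0.0417]
ee_rot: [[0.328, 0.0, 0.945], [-0.945, -0.0, 0.328], [0.0, -1.0, 0.0]]
wrist_force: [-2.3, -1.9, 8.9]
gripper_width: 0.705
```

```bash
python3 look.py 5
python3 - <<'E'
from h import *
c=np.load("w5.npy",allow_pickle=True).item()
cv2.imwrite("pics/w5z.png",cv2.resize(c["image"][0:250,200:460,::-1],None,fx=2.4,fy=2.4,interpolation=cv2.INTER_CUBIC))
E
```

```text
6.125 [0.52109268 0.31285933 0.04181951] [-2.9426803  -0.93839231  9.0984251 ] 0.701197919676149
```

View pics/w5z.png

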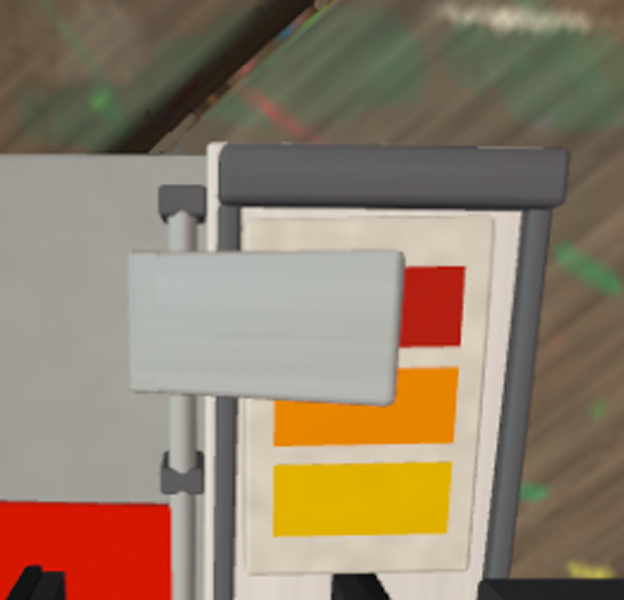

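{"fn": "carry_out", "kwargs": {"steps": [[[0.09, 0.03, 0, 0, 0, 0], [0.19, 0.07, 0, 0, 0, 0], [0.28, 0.1, 0, 0, 0, 0], [0.33, 0.11, 0, 0, 0, 0], [0.38, 0.13, 0, 0, 0, 0], [0.38, 0.13, 0, 0, 0, 0]]]}}

```text
time_s: 6.88
tcp_pos: [0.5229, 0.3133, 0.0415]
ee_rot: [[0.327, -0.003, 0.945], [-0.945, -0.002, 0.327], [0.001, -1.0, -0.004]]
wrist_force: [-7.4, -1.3, 11.1]
gripper_width: 0.703
```

```bash
python3 look.py 6
python3 - <<'E'
from h import *
c=np.load("w6.npy",allow_pickle=True).item()
cv2.imwrite("pics/w6z.png",cv2.resize(c["image"][0:250,200:460,::-1],None,fx=2.4,fy=2.4,interpolation=cv2.INTER_CUBIC))
E
```

```text
6.975 [0.52288345 0.31334139 0.04157514] [-7.29621359 -1.50000213 11.89321459] 0.7024304887374119
```

View pics/w6z.png

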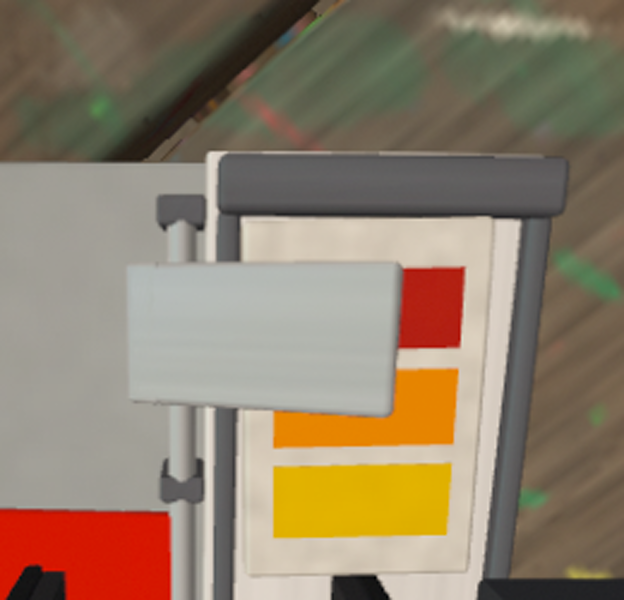

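View pics/s6.png

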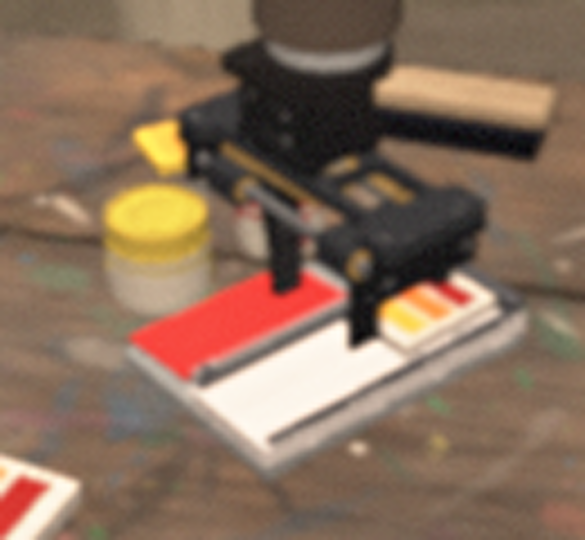

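{"fn": "carry_out", "kwargs": {"steps": [[[0.09, 0.03, 0, 0, 0, 0], [0.19, 0.07, 0, 0, 0, 0], [0.28, 0.1, 0, 0, 0, 0], [0.28, 0.1, 0, 0, 0, 0]]]}}

```text
time_s: 7.48
tcp_pos: [0.5233, 0.3134, 0.0414]
ee_rot: [[0.326, -0.008, 0.945], [-0.946, -0.005, 0.326], [0.002, -1.0, -0.009]]
wrist_force: [-14.3, -0.8, 16.3]
gripper_width: 0.696
```

```bash
python3 look.py 7
python3 - <<'E'
from h import *
c=np.load("w7.npy",allow_pickle=True).item()
cv2.imwrite("pics/w7z.png",cv2.resize(c["image"][0:250,200:460,::-1],None,fx=2.4,fy=2.4,interpolation=cv2.INTER_CUBIC))
E
```

```text
7.575 [0.52332385 0.31339878 0.04139076] [-14.28893845  -1.61877481  16.22780461] 0.7025959912752188
```

View pics/w7z.png

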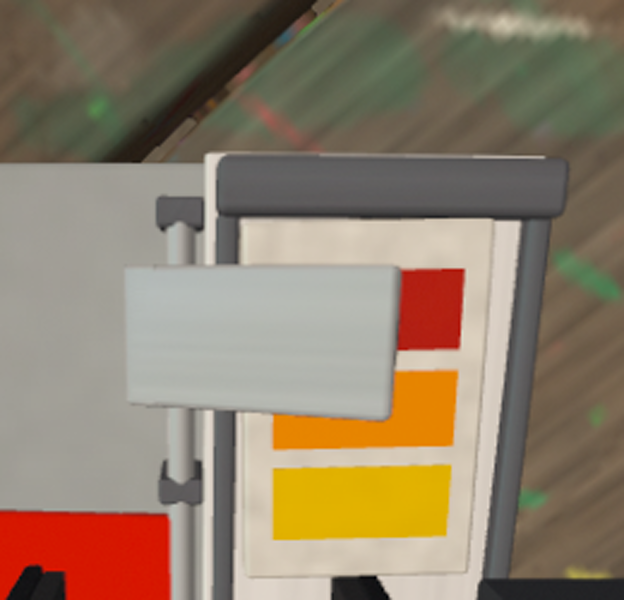

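{"fn": "carry_out", "kwargs": {"steps": [[[-0.28, -0.1, 0, 0, 0, 0], [-0.5, -0.17, 0, 0, 0, 0], [-0.75, -0.26, 0, 0, 0, 0], [-0.75, -0.26, 0, 0, 0, 0], [-0.75, -0.26, 0.4, 0, 0, 0], [-0.75, -0.26, 0.8, 0, 0, 0], [-0.75, -0.26, 1.3, 0, 0, 0], [-0.75, -0.26, 2, 0, 0, 0], [-0.75, -0.26, 4, 0, 0, 0], [-0.75, -0.26, 8, 0, 0, 0], [-0.75, -0.26, 12, 0, 0, 0], [-0.75, -0.26, 12, 0, 0, 0], [-0.75, -0.26, 12, 0, 0, 0]]]}}

```text
time_s: 9.2
tcp_pos: [0.5194, 0.3123, 0.1602]
ee_rot: [[0.327, -0.001, 0.945], [-0.945, -0.0, 0.327], [-0.0, -1.0, -0.001]]
wrist_force: [0.4, 0.0, -0.7]
gripper_width: 0.704
```

```bash
python3 look.py 8
python3 - <<'E'
from h import *
c=np.load("w8.npy",allow_pickle=True).item()
cv2.imwrite("pics/w8z.png",cv2.resize(c["image"][0:250,160:420,::-1],None,fx=2.4,fy=2.4,interpolation=cv2.INTER_CUBIC))
E
```

```text
9.3 [0.51921782 0.31206722 0.15917541] [ 0.4409629  -0.26278943  0.20559326] 0.7000007234576613
```

View pics/w8z.png

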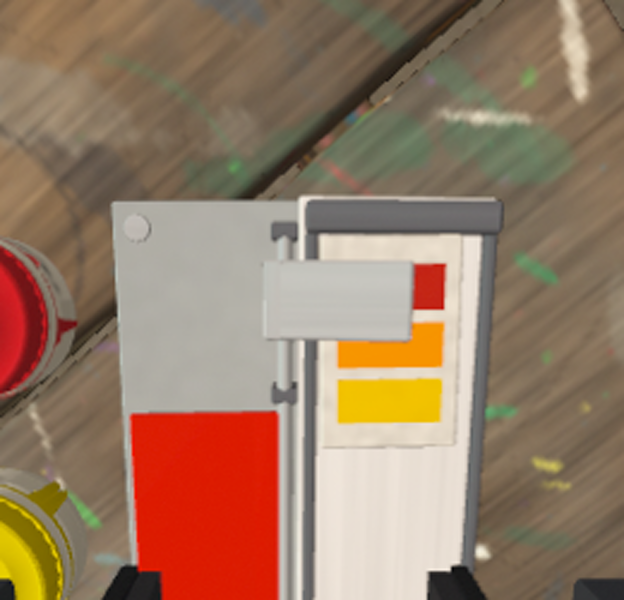

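View pics/s8.png

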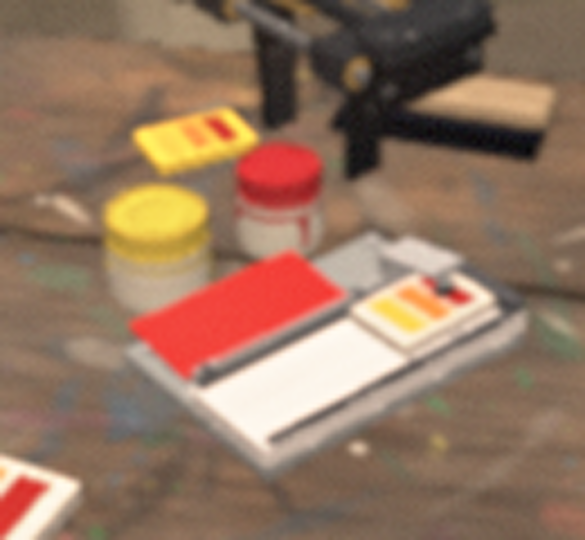

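```bash
python3 -c "
from station import ticket
print(ticket.finish_job())"
```

```text
the job is handed in; nothing more can be done
None
```

The coupon is home against the end stop with the clip's nose resting on it. I handed the job in at about 9.3 s; no verdict is reported.

**What I did:** One fingertip held the tail about level, at roughly 9 N. The other fingertip pushed the coupon about 75 mm along the channel until it met the stop. I then backed off a few millimetres so the push was relieved, and lifted straight up.

**Checks that agreed:**
- A further 3 mm commanded push at the end moved the tool only about 0.4 mm, while the horizontal force rose from about 7 to 14 N. So the coupon was against the stop.
- The last pictures show the coupon's leading edge at the stop and the nose foot on the red bar. The tail is up and the gripper is clear, with about zero force.
- The pots look undisturbed in the last pictures. The blue tape is outside those views, and the arm did not go near it.

**Checks that disagreed or were not made:**
- Stage edges from the two cameras differed from the given dimensions by up to about 6 mm in y and about 2.5 mm in x. I relied on contact with the stop rather than on measured position for "home".
- The clip angle and the nose's force on the coupon could not be read directly. I judged both from the pictures.

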